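# Wedge a loose carving blank tight in its holding board

## Task

Two limewood carving blanks lie on holding boards on the carver's bench, each between a straight fence and a slanted cleat; on one board the gap between blank and cleat is wide enough for the dark wedge, on the other it is too narrow. Pick up the wedge by its thick tail, set its nose on the board at the wide end of the gap that will take it, and slide it in flat along the cleat until it jams and presses that blank flush against its fence. Finish still gripping the wedge and pushing it home, so that the blank is held tight, and leave the other blank, the gouge and the pencil where they are.

Things in the scene. Friction and masses are not known exactly. Their poses are not given: they have to be found in the camera images.
- board_a: holding board fixed to the bench, the left or the right one: plywood base 230 (x) x 160 (y) x 18 mm; origin at the centre of its underside, x along the bay away from the robot, y towards the fence. 24 mm high rails stand on it (fence, cleat, end stop; tops 42 mm above the bench). The bay narrows 1:10 from 96.5 mm at its mouth (x = -20 mm) to 86 mm at the stop. Base bare before the mouth
- board_a_fence: straight fence of board_a, 130 x 26 x 24 mm; same origin and axes as board_a (the origin is not in the rail). Its face towards the blank is the plane y = +50 mm, from x = -20 to +110 mm
- board_a_cleat: slanted cleat of board_a, 129 x 24 x 24 mm; same origin and axes as board_a (the origin is not in the rail). Its face towards the gap is the plane y = -44.5 mm + 0.1 x, from x = -20 to +108 mm
- board_a_stop: end stop of board_a, 25 x 54 x 24 mm; same origin and axes as board_a. Its face towards the blank is at x = +85 mm, from y = -4 to +50 mm: it stops the blank, the wedge passes beside it
- board_b: second holding board, the same in every way as board_a (fence face y = +50 mm, cleat face y = -44.5 mm + 0.1 x, end stop at x = +85 mm), with its own place and yaw
- blank_narrow: loose limewood blank 100 (x) x 70 (y) x 24 mm, 0.06 to 0.13 kg, with a pencilled six-petal rosette, on one of the boards, up to 6 mm off the fence and 8 mm off the end stop, at most 0.02 rad askew; its gap to the cleat is 20 to 26 mm wide at the mouth. Origin at the centre of its underside
- blank_broad: loose limewood blank 100 (x) x 85 (y) x 24 mm with a brown eight-petal rosette, on the other board; it nearly fills its bay, gap to the cleat only 11 mm at the mouth. Origin at the centre of its underside. Leave alone
- wedge: dark wooden wedge 165 (x) x 28.5 (y) x 32 mm (z), 0.08 to 0.13 kg, on the bench, nose pointing away from the robot. Origin at the centre of its underside, x towards the nose. Straight side y = +14.25 mm (goes against the blank). Tail parallel, 28.5 mm thick, x = -82.5 to -32.5 mm; from there the -y side tapers, y = -11 mm + 0.1 x, to the nose
- wedge_grip (a point): middle of the wedge's tail, 55 mm behind its origin, 16 mm above its underside: grip here, across the 28.5 mm thickness. A steady push of about 9 to 15 N along the cleat jams the wedge tight (wood on wood, friction 0.5 to 0.7); if the push is eased off the moment it jams, it springs back by 1 to 2 mm and the blank is loose again
- wedge_nose (a point): middle of the nose end, 82.5 mm ahead of the wedge's origin, 16 mm above its underside; nose 17 mm thick, its last 4 mm bevelled 2 mm a side. With the narrow blank flush, the wedge jams with its nose about 75 mm ahead of the board's origin (wedge origin at x = -7.5, y = -34 mm in board axes); each 1 mm of give lets it go 10 mm farther
- gouge: carving gouge 245 mm long lying on the bench, beech handle towards the robot, 30 mm thick; origin on its underside near the middle, x towards the blade. Leave alone
- pencil: yellow pencil 175 mm long, 8 mm thick, lying beyond the boards; origin at the middle of its underside. Leave alone
Not all that is in view belongs to the job. Leave any turquoise look-alike of the wedge alone.

How it is judged:
By the outcome, as a careful person would: the job done as asked, in the order asked, and still so for the second after the job is handed in, while the arm keeps its last pose, push and grip.
It also fails if it takes over 42 s, if anything falls off the work surface, if the arm or the gripper's body presses on something with over 40 N, if the wrist force passes 120 N, or if a joint passes its speed limit or range.

## Robot

A 7-joint arm with a two-finger parallel gripper is mounted at the origin on the work surface. World frame = base frame: x ahead of the robot, y to its left, z up, the work surface at z = 0. Lengths are in m, angles in rad, forces in N, time in s.
With the tool pointing down it reaches from about 0.4 to 0.9 m from the base axis. Payload 5.5 kg.
Tool frame: the origin (TCP) lies at the very end of the fingers, on their centre line; the grasp point (between the pads) lies 19 mm behind it; z points along the fingers, y is the line along which they close (so a half turn about z gives the same grasp; the last joint's range is limited). The gripper opens to 85 mm and grips with 20 to 120 N. Pads are 22 mm wide; open, the fingers measure 114 mm over their backs; the gripper's body (76 mm by 85 mm) begins 54 mm behind the grasp point. The pads swing forward as they close: fully open they stand 13 mm farther back than shut.
Start: joints at [1.397, 0.501, -0.427, 1.55, 0.221, 1.138, -0.21], TCP at [0.275, -0.589, 0.231] pointing down, gripper open.
Joint ranges: [-2.88, 2.88], [-0.31, 2.03], [-1.54, 1.56], [0.2, 2.42], [-1.41, 4.55], [0.19, 2.02], [-2.57, 2.57]. Speed limits (rad/s): [2.57, 2.57, 3.14, 3.14, 3.14, 3.14, 3.14].

## Interface

Orientations are given as [roll, pitch, yaw] about the fixed x, y, z axes, in that order (R = Rz(yaw) Ry(pitch) Rx(roll)).
In Python, from station import robot gives the robot as it stands. The module is installed in compiled form; this text tells all that it offers.
- The arm moves only by the shell command python3 -m crank 'ROWS' [FORCE]. ROWS is a JSON object of lists of equal length, an entry for each row: "grip": the finger opening in mm, from 0 to 85.4; "translation": the shift along the tool's x, y, z in mm, a list of three; "rotation": the turn, a rotation vector about the tool's x, y, z in degrees, a list of three. In form: {"grip": [grip, ...], "translation": [[tx, ty, tz], ...], "rotation": [[wx, wy, wz], ...]}. A call has 1 to 20 rows; each row is the pose to reach, as a shift and turn from the pose commanded when the call began, along the tool's axes at that moment; what a row does not reach only later rows make up. A row lasts 1/8 s, in which the tool goes at most 62.5 mm and 10.7 degrees, less where a joint would pass 70% of its speed; a pose out of reach is approached as far as the arm can. A call with a gripper value outside its range is refused whole. The fingers move at their own pace and stop on an object; FORCE is the grip in N (left out, the last holds). Time passes only in rows, so rows that repeat a pose let the fingers close. It gives the time, the measured TCP pose, the force, the opening and the grip force at its end, in the units of the state.
- robot.sense(): the state, without advancing time (a new reading comes with each control period).
- robot.read_camera(name): name is "side" or "top" or "wrist"; returns a dict with "img" (400x640x3 uint8, red, green, blue), "depth" (400x640 float32, m along the optical axis (not along the pixel's ray), 0 where there is no reading), "vertical_fov" (degrees; the focal length in pixels is half the picture's height over the tangent of half this angle, whatever the lens; pixels are square), "cx", "cy" (the principal point, pixels), "R" (3x3) and "t" (3): a world point X has camera coordinates R X + t; the wrist camera has in their place "T_tool_cam" (4x4, takes a point from camera to tool coordinates, whose origin is the TCP and whose axes are the flange's). Camera axes: x right, y down, z forward; pixel columns grow to the right and rows downward; lengths in m; the calibration is good to about 2 mm. A picture is of the moment at which its call begins: read the wrist's pose just before it.
- robot.job_done(): hands the job in; it is judged then, once.
Trained networks look in the newest picture that a camera, given by its name, has taken for a name from the list of things; names that differ only in an ending like _2 or _b are one class to them, and where a whole thing is asked for, a point or a joint stands for the part that bears it (a point fixed in the world has none). Each returns a list of dicts, best first, with "score" (0 to 1); they miss things now and then, are a little off and sometimes report something else, mostly with a low value. They report only what shows in the picture. A call takes as long as a camera call. They do not tell look-alikes from the thing itself.
- robot.outline_of(camera, query): "pixels" (400x640 bool, what is visible of it) and "extent" ([left, top, width, height] in pixels, round what is visible of it).
- robot.spot_point(camera, query): "location" ([column, row] in pixels: a listed point, or the origin of a listed thing).
The state is a dict: "t": time; "qpos": joint angles; "qd": joint speeds; "joint_torque": joint torques, N m; "ee_pos": TCP position; "eef_rot": TCP orientation; "contact_force": force on the tool from outside, world axes, zero at the start; "ft_torque": the same for the moment, N m; "gripper_width": finger opening in m; "grip_force": force on a finger pad.
Only numpy, scipy, OpenCV 4.12 (cv2) and the standard library are available. Lean on these libraries where they do the work, as an engineer would, in place of code of your own. Each camera call takes 0.05 s, during which the arm holds its last target. There are 200 camera calls.

## Working session

There is one attempt and no reset: what is moved stays moved. The work goes in short steps, Python scripts to look and compute and a shell command to move; the robot and the scene stay as the last step left them, time stands still between calls to the robot, and variables do not carry over. Pictures are saved under pics/ and viewed, at most 10 in all, crops included, and the job is handed in when it is done.

```bash
mkdir -p pics; cat > h.py <<'E'
import numpy as np,cv2
from station import robot
def cam(n):
    s=robot.sense(); c=robot.read_camera(n)
    c['f']=200/np.tan(np.radians(c['vertical_fov']/2)); c['s']=s
    if n=='wrist':
        from scipy.spatial.transform import Rotation as Ro
        T=np.eye(4);T[:3,:3]=Ro.from_euler('xyz',s['eef_rot']).as_matrix();T[:3,3]=s['ee_pos']
        M=T@np.array(c['T_tool_cam']); c['Rw']=M[:3,:3];c['o']=M[:3,3]
    else:
        R=np.array(c['R']);c['Rw']=R.T;c['o']=-R.T@np.array(c['t'])
    return c
def onz(c,u,z):
    u=np.atleast_2d(u).astype(float)
    d=np.c_[(u[:,0]-c['cx'])/c['f'],(u[:,1]-c['cy'])/c['f'],np.ones(len(u))]@c['Rw'].T
    return c['o']+d*((z-c['o'][2])/d[:,2])[:,None]
def cloud(c):
    v,u=np.mgrid[:400,:640];D=c['depth']
    P=np.stack([(u-c['cx'])/c['f']*D,(v-c['cy'])/c['f']*D,D],-1)
    return P@c['Rw'].T+c['o']
def save(c,n,crop=None,k=1):
    im=c['img'][...,::-1]
    if crop: x,y,w,h=crop; im=im[y:y+h,x:x+w]
    cv2.imwrite('pics/'+n,cv2.resize(im,None,fx=k,fy=k,interpolation=cv2.INTER_CUBIC))
E
python3 - <<'E'
from h import *
for n in('top','side'):
    c=cam(n);save(c,n+'.png');print(n,c['o'],c['f'])
    np.savez(n+'.npz',**{k:c[k] for k in('img','depth','Rw','o','f','cx','cy')})
    for q in('wedge','wedge_grip','wedge_nose','board_a','blank_narrow','blank_broad'):
        print(q,[(np.round(r['location']),round(r['score'],2)) for r in robot.spot_point(n,q)])
print(robot.sense())
E
```

```text
top [ 0.47978368 -0.05761963  1.20112505] 365.7354456108261
wedge [(array([448., 167.]), 0.93), (array([309., 258.]), 0.91), (array([406., 217.]), 0.77)]
wedge_grip [(array([413., 230.]), 0.92), (array([318., 241.]), 0.71)]
wedge_nose [(array([402., 192.]), 0.92), (array([463., 188.]), 0.64)]
board_a [(array([340., 182.]), 0.91), (array([260., 184.]), 0.69)]
blank_narrow [(array([253., 174.]), 0.9)]
blank_broad [(array([333., 168.]), 0.61)]
side [0.43917013 0.77264948 0.83296063] 457.6332233660952
wedge [(array([310., 115.]), 0.95), (array([356., 148.]), 0.9), (array([394., 231.]), 0.86)]
wedge_grip [(array([292., 117.]), 0.83), (array([374., 215.]), 0.79), (array([375., 142.]), 0.59)]
wedge_nose [(array([333., 147.]), 0.84), (array([330., 109.]), 0.81), (array([423., 243.]), 0.62)]
board_a [(array([295., 188.]), 0.83), (array([286., 269.]), 0.64)]
blank_narrow [(array([274., 264.]), 0.61)]
blank_broad [(array([284., 190.]), 0.77), (array([375., 141.]), 0.33)]
{'t': 0.7, 'qpos': array([ 1.39721877,  0.50089096, -0.42698445,  1.55034085,  0.22081352,
        1.13827787, -0.21027951]), 'qd': array([ 3.24955587e-04, -8.17115231e-04, -4.67221721e-04, -7.39572237e-04,
       -8.70020308e-05,  1.68154147e-04,  3.29292327e-04]), 'joint_torque': array([ 7.18918045e-05, -5.69182956e+01, -5.80864862e+00, -2.81271029e+01,
        1.26303328e-02,  1.70204126e-03,  4.04938930e-05]), 'ee_pos': array([ 0.2750034 , -0.5890063 ,  0.23133863]), 'eef_rot': array([ 3.14148789e+00, -2.55699102e-05,  4.36807353e-01]), 'contact_force': array([ 0.11378801,  0.07958323, -0.41515159]), 'ft_torque': array([-0.02773147, -0.01367924,  0.02308235]), 'grip_force': 0.0, 'gripper_width': 0.08525616663216459}
```

View pics/top.png

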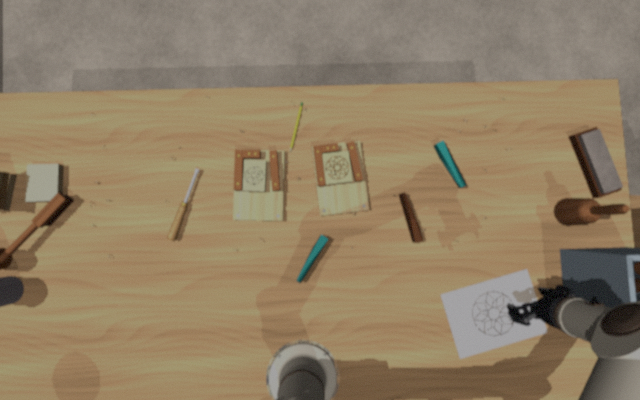

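View pics/side.png

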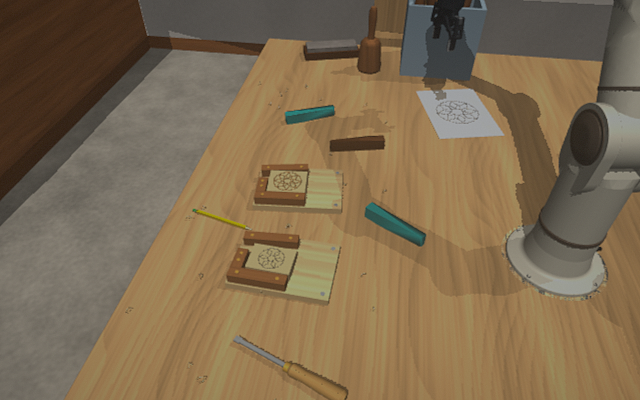

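The top view shows three candidates: the dark brown wedge at (411,217) and turquoise look-alikes at (450,165) and (313,258). I choose the brown one. The boards are at (259,185) on the left and (341,180) on the right. Next I'll check both in a close crop.

```bash
python3 - <<'E'
from h import *
c=dict(np.load('top.npz'));save(c,'crop1.png',(225,132,205,120),3.9)
P=cloud(c)
# wedge: dark brown top pixels by depth in window
w=P[185:250,390:432]; rgb=c['img'][185:250,390:432].astype(int)
m=(rgb.sum(2)<230)&(w[...,2]>0.02)&(w[...,2]<.05)
q=w[m];print(len(q),np.median(q[:,2]),np.percentile(q,[1,99],axis=0))
r=cv2.minAreaRect((q[:,:2]*1000).astype(np.float32));print(r)
print(onz(c,[[413,230],[402,192]],.016))
for u in [(240,170),(255,175),(275,170),(320,170),(337,170),(354,160),(260,205),(340,200)]: print(u,P[u[1],u[0]].round(3))
E
```

```text
424 0.03229145049551241 [[ 0.41913318 -0.38879395  0.02167822]
 [ 0.5701151  -0.3304914   0.03790316]]
((496.35443115234375, -359.23663330078125), (161.74891662597656, 28.66405487060547), 14.920206069946289)
[[ 0.45370587 -0.36832162  0.016     ]
 [ 0.57794312 -0.33826321  0.016     ]]
(240, 170) [0.66  0.182 0.044]
(255, 175) [0.642 0.135 0.043]
(275, 170) [0.657 0.071 0.04 ]
(320, 170) [ 0.653 -0.073  0.045]
(337, 170) [ 0.651 -0.127  0.046]
(354, 160) [ 0.683 -0.183  0.04 ]
(260, 205) [0.548 0.124 0.019]
(340, 200) [ 0.557 -0.135  0.017]
```

View pics/crop1.png

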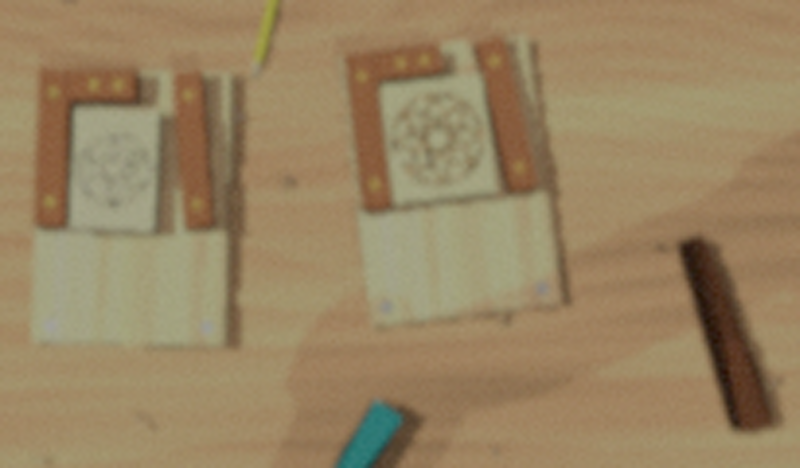

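The left board carries the pencilled rosette and has the wide gap (crop pixel (170,180)), so it is the target. The brown wedge is at crop (730,340), nose up. I'll move above its tail.

```bash
python3 -m crank '{"grip":[85,85,85,85,85,85,85,85],"translation":[[25,-13,4],[65,-34,8],[110,-57,14],[155,-81,20],[200,-104,25],[230,-120,29],[246,-128,31],[246,-128,31]],"rotation":[[0,0,1],[0,0,3],[0,0,5],[0,0,7],[0,0,9],[0,0,11],[0,0,11],[0,0,11]]}' 40
python3 - <<'E'
from h import *
c=cam('wrist');save(c,'w1.png');print(c['Rw'].round(3),c['o'],c['f'],c['s']['ee_pos'],c['s']['eef_rot'])
np.savez('w1.npz',**{k:c[k] for k in('img','depth','Rw','o','f','cx','cy')})
P=cloud(c);m=(c['img'].astype(int).sum(2)<240)&(P[...,2]>.02)&(P[...,2]<.05)&(c['depth']>.1)
n,l,st,ce=cv2.connectedComponentsWithStats(m.astype(np.uint8));i=1+st[1:,4].argmax();q=P[l==i]
print(st[i],np.median(q[:,2]),cv2.minAreaRect((q[:,:2]*1000).astype(np.float32)))
for k in('wedge','wedge_grip','wedge_nose'):
    for r in robot.spot_point('wrist',k): print(k,r['score'],r['location'],onz(c,r['location'],0.016 if k!='wedge' else 0))
E
```

```text
t: 1.7
ee_pos: [0.4444, -0.3683, 0.2004]
eef_rot: [-3.142, -0.0, 0.248]
contact_force: [-0.0, -1.3, -1.1]
gripper_width: 0.0851
grip_force: 0.0
[[ 0.246 -0.932 -0.265]
 [-0.969 -0.236 -0.068]
 [ 0.001  0.274 -0.962]] [ 0.51245507 -0.35023116  0.34409377] 319.6542313330093 [ 0.44437963 -0.36826393  0.20037665] [-3.14159128e+00 -1.21669177e-04  2.47584755e-01]
[ 314   32   28  178 4305] 0.033034885967184846 ((497.9286804199219, -361.573486328125), (164.21058654785156, 27.221553802490234), 13.889520645141602)
wedge 0.81 [327.1, 124.3] [[ 0.49891578 -0.36083496  0.        ]]
wedge 0.65 [4.6, 165.5] [[ 0.37074754 -0.0323899   0.        ]]
wedge_grip 0.78 [326.7, 177.8] [[ 0.44662376 -0.37363071  0.016     ]]
wedge_grip 0.76 [23.1, 128.8] [[ 0.42037546 -0.06577011  0.016     ]]
wedge_nose 0.82 [321.0, 32.0] [[ 0.57898567 -0.33389348  0.016     ]]
wedge_nose 0.79 [531.0, 77.3] [[ 0.59042161 -0.53954574  0.016     ]]
```

View pics/w1.png

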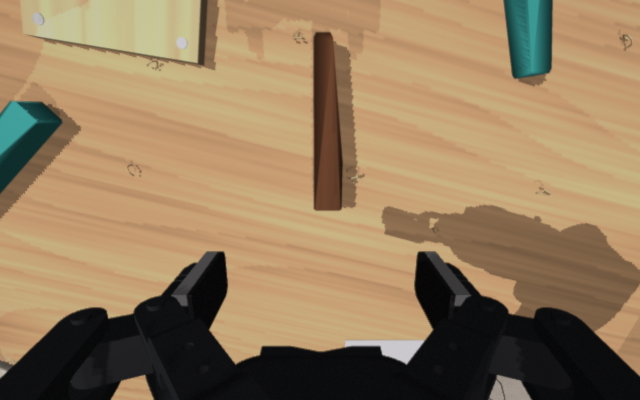

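The wedge lies upright at columns 314–342, tail end at row 210, nose at row 32. Its straight side is on the left, so the taper is on the correct (-y) side. Now I'll fit its pose more exactly.

```bash
cat >> h.py <<'E'
def wedgefit(c,z=.032,zlo=.022,win=None):
    # top-face outline -> pose (x,y,yaw) of wedge by IoU-like least squares on shape polygon
    from scipy.optimize import minimize
    P=cloud(c);m=(c['img'].astype(int).sum(2)<260)&(P[...,2]>zlo)&(P[...,2]<zlo+.03)&(c['depth']>.1)
    if win is not None: m&=win
    n,l,st,ce=cv2.connectedComponentsWithStats(m.astype(np.uint8));i=1+st[1:,4].argmax()
    ys,xs=np.nonzero(l==i);X=onz(c,np.c_[xs,ys],z)[:,:2]
    return X
E
python3 - <<'E'
from h import *
c=dict(np.load('w1.npz'));X=wedgefit(c)
yaw0=.2476;ax=np.array([np.cos(yaw0),np.sin(yaw0)]);n=np.array([-ax[1],ax[0]])
s=X@ax;t=X@n
bins=np.arange(s.min()+.008,s.max()-.008,.008);b=[(k,t[abs(s-k)<.004].max(),t[abs(s-k)<.004].min()) for k in bins]
b=np.array(b);p=np.polyfit(b[:,0],b[:,1],1);print('yaw',yaw0+p[0],'s',s.min(),s.max(),s.max()-s.min())
print((b[:,1]-b[:,2]).round(4))
print('left edge t',b[:,1].round(4), 'tcp s,t',np.array([.44438,-.36826])@ax,np.array([.44438,-.36826])@n)
o=ax*(s.min()+.0825)+n*(np.median(b[:,1])-.01425);print('origin',o,'grip',o-.055*ax)
E
```

```text
yaw 0.24247448123476437 s 0.3122514026677291 0.4761626094947323 0.16391120682700322
[0.0265 0.0273 0.0272 0.027  0.0268 0.0266 0.0264 0.0253 0.0251 0.024
 0.0228 0.0227 0.0216 0.0205 0.0203 0.0193 0.0182 0.0172 0.017 ]
left edge t [-0.4586 -0.4586 -0.4587 -0.4587 -0.4587 -0.4588 -0.4588 -0.4589 -0.4589
 -0.459  -0.459  -0.459  -0.4591 -0.4591 -0.4592 -0.4592 -0.4592 -0.4593
 -0.4593] tcp s,t 0.3405755485591733 -0.4659370211988077
origin [ 0.49868444 -0.36202721] grip [ 0.44536175 -0.3755065 ]
```

```bash
python3 -m crank '{"grip":[60,60,60,60,60,60,60,60,60,60,60],"translation":[[0,7,20],[0,7,50],[0,7,90],[0,7,130],[0,7,155],[0,7,170],[0,7,180],[0,7,188],[0,7,193],[0,7,196],[0,7,196]],"rotation":[[0,0,0.3],[0,0,0.3],[0,0,0.3],[0,0,0.3],[0,0,0.3],[0,0,0.3],[0,0,0.3],[0,0,0.3],[0,0,0.3],[0,0,0.3],[0,0,0.3]]}' 60
python3 -m crank '{"grip":[20,20,20,20,20,20,20,20],"translation":[[0,0,0],[0,0,0],[0,0,0],[0,0,0],[0,0,0],[0,0,0],[0,0,0],[0,0,0]],"rotation":[[0,0,0],[0,0,0],[0,0,0],[0,0,0],[0,0,0],[0,0,0],[0,0,0],[0,0,0]]}' 80
```

```text
t: 3.28
ee_pos: [0.4456, -0.3758, 0.0045]
eef_rot: [3.141, -0.0, 0.24]
contact_force: [-0.3, -0.1, 0.5]
gripper_width: 0.0601
grip_force: 0.0
t: 4.28
ee_pos: [0.4459, -0.376, 0.005]
eef_rot: [3.141, -0.001, 0.24]
contact_force: [-1.3, 0.2, 5.8]
gripper_width: 0.0273
grip_force: 79.7
```

```bash
python3 -m crank '{"grip":[20,20,20,20,20,20,20,20,20,20,20,20,20,20,20,20,20,20],"translation":[[0,0,-10],[0,0,-35],[0,0,-65],[2,-10,-95],[7,-35,-110],[14,-70,-110],[22,-110,-110],[31,-155,-110],[40,-200,-110],[49,-245,-110],[58,-290,-110],[67,-335,-110],[75,-380,-110],[82,-415,-110],[86,-438,-110],[88,-446,-110],[88,-448,-110],[88,-448,-110]],"rotation":[[0,0,0],[0,0,0],[0,0,0],[0,0,1],[0,0,2],[0,0,3],[0,0,5],[0,0,7],[0,0,9],[0,0,11],[0,0,12],[0,0,13],[0,0,13.8],[0,0,13.8],[0,0,13.8],[0,0,13.8],[0,0,13.8],[0,0,13.8]]}'
python3 - <<'E'
from h import *
c=cam('wrist');save(c,'w2.png');s=c['s'];print(s['t'],s['ee_pos'],s['eef_rot'],s['gripper_width'])
np.savez('w2.npz',**{k:c[k] for k in('img','depth','Rw','o','f','cx','cy')})
E
```

```text
t: 6.52
ee_pos: [0.4246, 0.0793, 0.1142]
eef_rot: [3.141, 0.0, -0.003]
contact_force: [-1.2, -0.1, -0.9]
gripper_width: 0.0271
grip_force: 78.9
6.525 [0.42457206 0.07932584 0.11422766] [ 3.14105855e+00  3.57797022e-04 -2.64011418e-03] 0.027107024333516895
```

View pics/w2.png

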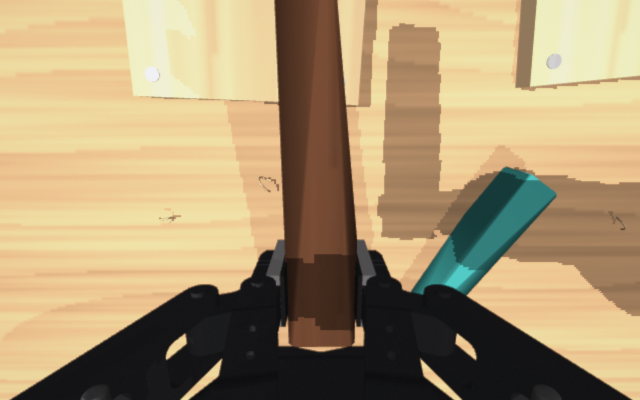

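The wedge sits straight in the grip at columns 280–350. The board's near edge runs from (133,97) to about (360,106). I'll work out the board pose from this view and from the top image.

```bash
python3 - <<'E'
from h import *
from scipy.optimize import least_squares
c=dict(np.load('w2.npz'))
g=c['img'].astype(int);
# near edge rows: brightness/blue jump per column
pts=[]
for u in list(range(145,270,5))+[345,350,355]:
    col=g[80:125,u].sum(1).astype(float);d=np.diff(cv2.GaussianBlur(col[None],(5,1),1)[0]);k=d.argmin();pts.append((u,80+k+.5))
W=onz(c,pts,.018);p=np.polyfit(W[:25,1],W[:25,0],1);r=W[:,0]-np.polyval(p,W[:,1]);print('near edge: slope',p[0],'yaw',-np.arctan(p[0]),'x at y=.08,.12',np.polyval(p,[.08,.12]),'res',abs(r[:25]).max(),r[25:])
lp=[]
for v in range(5,92,4):
    row=g[v,105:150].sum(1).astype(float);d=np.diff(cv2.GaussianBlur(row[None],(5,1),1)[0]);lp.append((105+d.argmax()+.5,v))
L=onz(c,lp,.018);q=np.polyfit(L[:,0],L[:,1],1);print('left edge slope',q,np.std(L[:,1]-np.polyval(q,L[:,0])), L[::5])
t=dict(np.load('top.npz'));im=t['img'].astype(int);K=4
big=cv2.resize(t['img'],None,fx=K,fy=K,interpolation=cv2.INTER_CUBIC).astype(int)
m=((big[...,0]-big[...,2])>70); sub=np.zeros_like(m);sub[140*K:200*K,225*K:290*K]=1;m&=sub
n,l,st,ce=cv2.connectedComponentsWithStats(m.astype(np.uint8))
for i in range(1,n):
    if st[i,4]>500:
        ys,xs=np.nonzero(l==i);X=onz(t,np.c_[(xs+.5)/K-.5,(ys+.5)/K-.5],.042)[:,:2]*1000
        print(st[i],X.mean(0),cv2.minAreaRect(X.astype(np.float32)),X.min(0),X.max(0))
E
```

```text
near edge: slope 0.0422475936213011 yaw -0.042222485169934314 x at y=.08,.12 [0.49891656 0.50060647] res 0.0003627717292381538 [ 0.0062828  -0.00040666 -0.00026208]
left edge slope [-0.03891212  0.23348307] 0.00020511019537895048 [[0.56132276 0.21154967 0.018     ]
 [0.54936346 0.21225632 0.018     ]
 [0.53702938 0.21298511 0.018     ]
 [0.52430124 0.21304096 0.018     ]
 [0.51116269 0.21380602 0.018     ]]
[ 935  600  102  157 5672] [677.83520278 178.04540322] ((662.1370239257812, 163.86248779296875), (75.81551361083984, 127.17190551757812), 85.94972229003906) [600.22680008 122.46288043] [726.04115237 203.83347442]
[1081  603   34  155 3525] [659.11795496  74.37387282] ((658.3147583007812, 74.42570495605469), (124.67951965332031, 20.262784957885742), 2.8813276290893555) [596.31195377  61.92007989] [720.65592374  86.70026441]
```

```bash
python3 -m crank '{"grip":[20,20,20,20,20,20,20,20],"translation":[[6,-4,10],[14,-9,30],[20,-12,52],[23,-14,68],[23,-14,76],[23,-14,80],[23,-14,81],[23,-14,81]],"rotation":[[0,0,0.5],[0,0,1],[0,0,2],[0,0,2.2],[0,0,2.2],[0,0,2.2],[0,0,2.2],[0,0,2.2]]}'
python3 - <<'E'
from h import *
s=robot.sense();print(s['ee_pos'],s['eef_rot'])
c=cam('wrist');np.savez('w3.npz',**{k:c[k] for k in('img','depth','Rw','o','f','cx','cy')})
a=c['img'][...,::-1]
t=cam('top');b=cv2.resize(t['img'][140:250,220:300,::-1],(291,400),interpolation=cv2.INTER_CUBIC)
d=cam('side');e=cv2.resize(d['img'][210:330,190:400,::-1],(350,200),interpolation=cv2.INTER_CUBIC)
np.savez('t3.npz',**{k:t[k] for k in('img','depth','Rw','o','f','cx','cy')})
np.savez('s3.npz',**{k:d[k] for k in('img','depth','Rw','o','f','cx','cy')})
out=np.zeros((600,800,3),np.uint8);out[:400,:291]=b;out[400:,:350]=e;out[:312,291:791]=cv2.resize(a,(500,312));cv2.imwrite('pics/c3.png',out)
E
```

```text
t: 7.58
ee_pos: [0.448, 0.0943, 0.0338]
eef_rot: [-3.142, -0.001, -0.04]
contact_force: [0.0, -0.8, -1.4]
gripper_width: 0.0276
grip_force: 78.9
[0.44798166 0.09429929 0.03375941] [-3.14158049e+00 -9.31228891e-04 -3.97736420e-02]
```

View pics/c3.png

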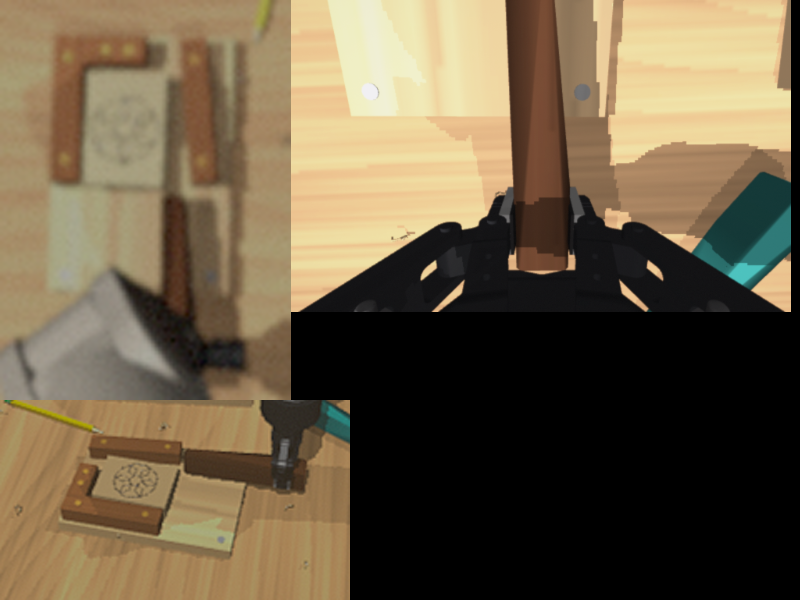

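The nose is above the board just before the mouth, in line with the gap: crop columns 166–184 against a gap of about 167–190. Next I'll lower it onto the board and shift it 1 mm towards the cleat.

```bash
python3 -m crank '{"grip":[20,20,20,20,20,20],"translation":[[0,1,3],[0,1,6],[0,1,8.5],[0,1,10],[0,1,11],[0,1,11]],"rotation":[[0,0,0.1],[0,0,0.1],[0,0,0.1],[0,0,0.1],[0,0,0.1],[0,0,0.1]]}'
```

```text
t: 8.48
ee_pos: [0.4474, 0.0934, 0.0227]
eef_rot: [3.141, 0.0, -0.041]
contact_force: [-2.4, -1.2, 5.6]
gripper_width: 0.0272
grip_force: 80.0
```

```bash
python3 -m crank '{"grip":[20,20,20,20,20,20,20,20],"translation":[[4,-0.4,-0.3],[10,-1,-0.3],[17,-1.7,-0.3],[24,-2.4,-0.3],[31,-3.1,-0.3],[37,-3.7,-0.3],[40,-4,-0.3],[40,-4,-0.3]],"rotation":[[0,0,0],[0,0,0],[0,0,0],[0,0,0],[0,0,0],[0,0,0],[0,0,0],[0,0,0]]}'
```

```text
t: 9.48
ee_pos: [0.4837, 0.0956, 0.0229]
eef_rot: [3.139, 0.006, -0.04]
contact_force: [-12.9, -1.2, 17.5]
gripper_width: 0.0272
grip_force: 81.4
```

```bash
python3 -m crank '{"grip":[20,20,20],"translation":[[0,0,-1],[0,0,-1.3],[0,0,-1.3]],"rotation":[[0,0,0],[0,0,0],[0,0,0]]}'
python3 - <<'E'
from h import *
s=robot.sense();print(s['ft_torque'])
t=cam('top');b=cv2.resize(t['img'][140:250,220:300,::-1],(291,400),interpolation=cv2.INTER_CUBIC)
d=cam('side');e=cv2.resize(d['img'][210:310,200:400,::-1],None,fx=2.5,fy=2.5,interpolation=cv2.INTER_CUBIC)
out=np.zeros((400,800,3),np.uint8);out[:400,:291]=b;out[:250,300:800]=e;cv2.imwrite('pics/c4.png',out)
E
```

```text
t: 9.85
ee_pos: [0.4882, 0.0957, 0.0239]
eef_rot: [-3.141, -0.001, -0.042]
contact_force: [1.3, 0.0, -0.6]
gripper_width: 0.0271
grip_force: 78.8
[-0.02722279 -0.00264107  0.01808423]
```

View pics/c4.png

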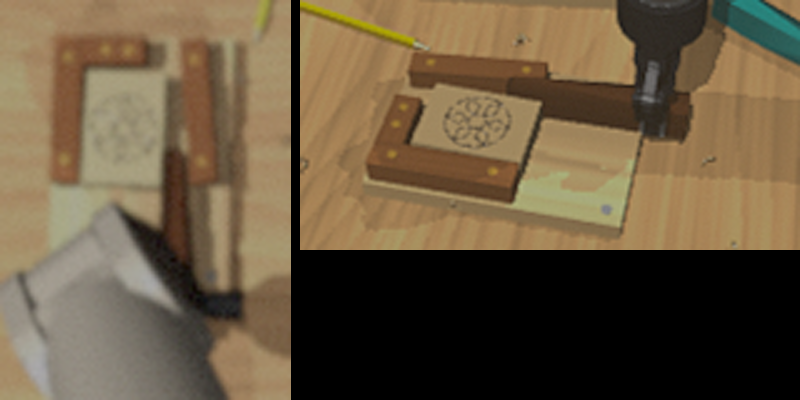

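The nose is in the gap between blank and cleat. The drag came from the fingertips rubbing the board edge, and it cleared when I raised the hand. I'll continue along the cleat.

```bash
python3 -m crank '{"grip":[20,20,20,20,20,20,20,20,20],"translation":[[3,-0.3,-0.4],[9,-0.9,-0.4],[15,-1.5,-0.4],[21,-2.1,-0.4],[27,-2.7,-0.3],[33,-3.3,-0.2],[38,-3.8,0],[40,-4,0],[40,-4,0]],"rotation":[[0,0,0],[0,0,0],[0,0,0],[0,0,0],[0,0,0],[0,0,0],[0,0,0],[0,0,0],[0,0,0]]}'
```

```text
t: 11.08
ee_pos: [0.5272, 0.0967, 0.0234]
eef_rot: [3.14, 0.002, -0.043]
contact_force: [-2.6, -3.2, -1.4]
gripper_width: 0.0274
grip_force: 78.9
```

```bash
python3 -m crank '{"grip":[20,20,20,20,20,20],"translation":[[4,-0.4,0],[8,-0.8,0],[12,-1.2,0],[15,-1.5,0],[17,-1.7,0],[17,-1.7,0]],"rotation":[[0,0,0],[0,0,0],[0,0,0],[0,0,0],[0,0,0],[0,0,0]]}'
```

```text
t: 11.82
ee_pos: [0.5423, 0.0962, 0.0231]
eef_rot: [3.137, 0.005, -0.044]
contact_force: [-7.9, -7.4, 3.3]
gripper_width: 0.0275
grip_force: 79.5
```

```bash
python3 -m crank '{"grip":[20,20,20,20,20,20],"translation":[[0,1.5,-0.3],[2,2,-0.3],[4,1.8,-0.3],[6,1.6,-0.3],[8,1.4,-0.3],[8,1.4,-0.3]],"rotation":[[0,0,0],[0,0,0],[0,0,0],[0,0,0],[0,0,0],[0,0,0]]}'
```

```text
t: 12.58
ee_pos: [0.5497, 0.0957, 0.0232]
eef_rot: [3.139, 0.006, -0.043]
contact_force: [-8.2, -5.5, 1.4]
gripper_width: 0.0274
grip_force: 79.4
```

```bash
python3 -m crank '{"grip":[20,20,20,20,20],"translation":[[1,1.0,0],[2,1.0,0],[3,0.9,0],[4,0.8,0],[4,0.8,0]],"rotation":[[0,0,0],[0,0,0],[0,0,0],[0,0,0],[0,0,0]]}'; python3 - <<'E'
from h import *
t=cam('top');b=cv2.resize(t['img'][140:210,225:300,::-1],(428,400),interpolation=cv2.INTER_CUBIC)
d=cam('side');e=cv2.resize(d['img'][220:310,210:360,::-1],(372,223),interpolation=cv2.INTER_CUBIC)
out=np.zeros((400,800,3),np.uint8);out[:400,:428]=b;out[:223,428:]=e;cv2.imwrite('pics/c5.png',out)
E
```

```text
t: 13.2
ee_pos: [0.5497, 0.0956, 0.023]
eef_rot: [3.138, 0.012, -0.042]
contact_force: [-18.8, -3.2, 11.4]
gripper_width: 0.027
grip_force: 80.6
```

View pics/c5.png

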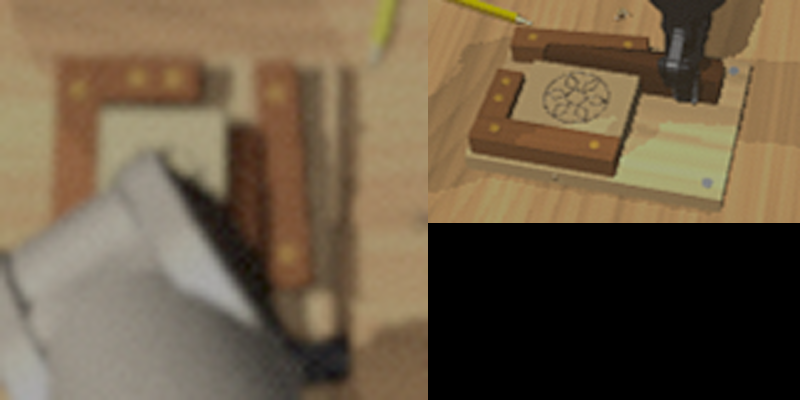

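The wedge is well in between blank and cleat, and the blank looks flush to the fence at crop column 97. The upward force of 11 N suggests the fingertips are pressing on the board, so part of the push may be lost. I'll relieve that and keep pushing.

```bash
python3 -m crank '{"grip":[20,20,20,20,20,20],"translation":[[0,0,-0.5],[0,0.5,-1],[0,0.8,-1],[0.5,0.8,-1],[1,0.8,-1],[1,0.8,-1]],"rotation":[[0,0,0],[0,0,0],[0,0,0],[0,0,0],[0,0,0],[0,0,0]]}'; python3 -c "
from h import *;s=robot.sense();print(s['ft_torque'])"
```

```text
t: 14.05
ee_pos: [0.5498, 0.0956, 0.0233]
eef_rot: [3.139, 0.014, -0.041]
contact_force: [-19.1, -2.2, 7.1]
gripper_width: 0.0274
grip_force: 79.9
[-0.20919447  3.10707482 -0.70333889]
```

```bash
python3 -m crank '{"grip":[20,20,20,20,20,20,20,20],"translation":[[0,0,0],[0,0,0],[0,0,0],[0,0,0],[0,0,0],[0,0,0],[0,0,0],[0,0,0]],"rotation":[[0,0.2,0],[0,0.4,0],[0,0.6,0],[0,0.8,0],[0,0.8,0],[0,0.8,0],[0,0.8,0],[0,0.8,0]]}' 100; python3 - <<'E'
from h import *
c=cam('wrist');save(c,'w6.png',None,1.25);np.savez('w6.npz',**{k:c[k] for k in('img','depth','Rw','o','f','cx','cy')})
E
```

```text
t: 15.05
ee_pos: [0.55, 0.0955, 0.0231]
eef_rot: [3.139, -0.0, -0.041]
contact_force: [-16.4, -1.9, 5.4]
gripper_width: 0.0268
grip_force: 100.2
```

View pics/w6.png

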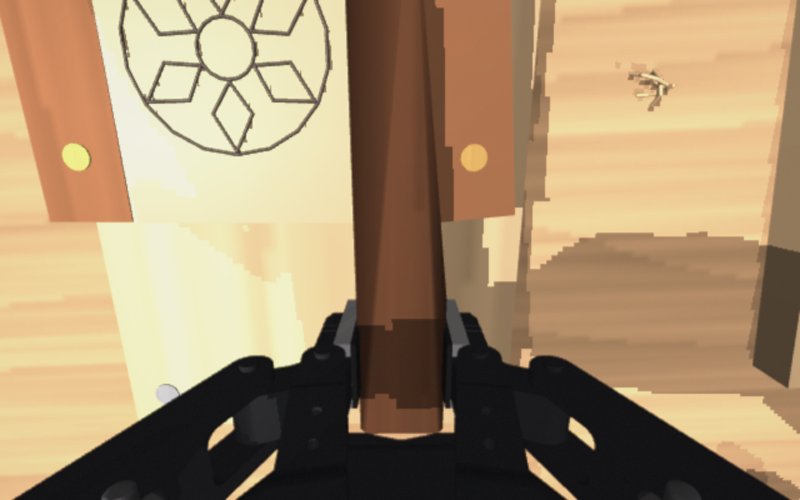

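The blank is flush with the fence (no gap along columns 95–130), the wedge lies tight between blank and cleat, and the push is about 16 N. One more hold will show whether it is steady.

```bash
python3 -m crank '{"grip":[20,20,20,20,20,20,20,20],"translation":[[0.5,0,-0.3],[0.5,0,-0.3],[0.5,0,-0.3],[0.5,0,-0.3],[0.5,0,-0.3],[0.5,0,-0.3],[0.5,0,-0.3],[0.5,0,-0.3]],"rotation":[[0,0,0],[0,0,0],[0,0,0],[0,0,0],[0,0,0],[0,0,0],[0,0,0],[0,0,0]]}'; python3 - <<'E'
from h import *
t=dict(np.load('top.npz'));n=cam('top');print([ (q,robot.spot_point('top',q)[:1]) for q in('gouge','pencil','blank_broad')])
d=np.abs(n['img'].astype(int)-t['img']).sum(2)
print([round(d[a:b,c:e].mean(),1) for a,b,c,e in((160,245,160,210),(95,150,285,308),(140,218,312,372))])
E
```

```text
t: 16.1
ee_pos: [0.5501, 0.0956, 0.0231]
eef_rot: [3.139, 0.001, -0.041]
contact_force: [-17.2, -1.8, 4.8]
gripper_width: 0.0269
grip_force: 100.2
[('gouge', []), ('pencil', [{'location': [297.7, 125.1], 'score': 0.48}]), ('blank_broad', [{'location': [333.7, 164.0], 'score': 0.61}])]
[np.float64(12.5), np.float64(12.3), np.float64(32.4)]
```

```bash
python3 -c "
from station import robot
print(robot.job_done())"
```

```text
the job is handed in; nothing more can be done
None
```

I handed the job in at about 16 s: the wedge is jammed in the left board's gap, with the pencilled blank flush against its fence, and still gripped under a steady push of about 17 N (the task gives 9 to 15 N); I never moved the arm towards the other blank, gouge or pencil.

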